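# File two glaze samples under the lever-arch rings

### The arm

A 7-joint arm with a two-finger parallel gripper is mounted at the origin on the work surface. World frame = base frame: x ahead of the robot, y to its left, z up, the work surface at z = 0. Lengths are in m, angles in rad, forces in N, time in s.
With the tool pointing down it reaches from about 0.425 to 1.025 m from the base axis. Payload 9.4 kg.
Tool frame: the origin (TCP) lies at the very end of the fingers, on their centre line; the grasp point (between the pads) lies 19 mm behind it; z points along the fingers, y is the direction in which the jaws open and shut (so a half turn about z gives the same grasp; the last joint's range is limited). The gripper opens to 85 mm and grips with 20 to 120 N. Pads are 22 mm wide; open, the fingers measure 114 mm over their backs; the gripper's body (76 mm by 85 mm) begins 54 mm behind the grasp point. The pads swing forward as they close: fully open they stand 13 mm farther back than shut.
Start: joints at [1.138, 0.599, -0.003, 1.599, 0.002, 0.943, -0.08], TCP at [0.253, -0.68, 0.231] pointing down, gripper open.
Joint ranges: [-2.57, 2.57], [-0.35, 1.97], [-1.29, 1.29], [0.11, 2.56], [-1.05, 4.19], [0.11, 1.86], [-2.63, 2.63]. Speed limits (rad/s): [2.22, 2.22, 3.01, 3.01, 3.14, 3.14, 3.14].

### API

Orientations are given as a rotation vector (axis times angle).
In Python, from station import sense, grab_frame, finish_job gives the robot as it stands.
- The arm moves only by the tool play_rows, never from a script. Its argument "plan" is a list of rows, each an object of numbers: "tx", "ty", "tz": the shift along the tool's x, y, z in mm; "turn": the turn about the tool's z in degrees; "jaw": the closure, from -1 (fully open) to 1 (shut). A call has 1 to 12 rows; each row is the pose to reach, as a shift and turn from the pose commanded when the call began, along the tool's axes at that moment; what a row does not reach only later rows make up. A row lasts 1/8 s, in which the tool goes at most 62.5 mm and 10.7 degrees, less where a joint would pass 70% of its speed; a pose out of reach is approached as far as the arm can. A call with a gripper value outside its range is refused whole. The fingers move at their own pace and stop on an object; "grip_force" is the grip in N (left out, the last holds). Time passes only in rows, so rows that repeat a pose let the fingers close. It gives the time, the measured TCP pose, the force and the opening at its end, in the units of the state.
- sense(): the state, without advancing time (a new reading comes with each control period).
- grab_frame(name): name is "scene" or "top"; returns a dict with "pixels" (420x560x3 uint8, red, green, blue), "range_z" (420x560 float32, m along the optical axis (not along the pixel's ray), 0 where there is no reading), "fx", "fy", "cx", "cy" (pixels), "R" (3x3) and "t" (3): a world point X has camera coordinates R X + t. Camera axes: x right, y down, z forward; pixel columns grow to the right and rows downward; lengths in m; the calibration is good to about 2 mm. A picture is of the moment at which its call begins.
- finish_job(): hands the job in, once; it reports no verdict.
The state is a dict: "time_s": time; "joint_positions": joint angles; "joint_vel": joint speeds; "tau": joint torques, N m; "tool_pos": TCP position; "tcp_rot": TCP orientation; "force": force on the tool from outside, world axes, zero at the start; "moment": the same for the moment, N m; "gripper_width": finger opening in m.
Only numpy, scipy, OpenCV 4.12 (cv2) and the standard library are available. Lean on these libraries where they do the work, as an engineer would, in place of code of your own. Each camera call takes 0.05 s, during which the arm holds its last target. There are 200 camera calls.

### The job

Lift the red-tipped lever all the way so that the sample file's rings swing open, then set the green glaze disc on the middle of its round blue plate and the white disc centred on top of the green one, putting both down gently rather than dropping them. Then press the lever down again until the rings are fully closed over the stack, and let go. Leave the brown disc and everything else on the table where they are.

Things in the scene. Friction and masses are not known exactly. Their poses are not given: they have to be found in the camera images.
- file_plate (a point): Centre of the top face of the round blue plate (90 mm across, its top 20 mm above the table) on the sample file: a brown wooden board 170 x 300 mm, 12 mm thick, screwed to the table. Its y axis runs along the board; the lever lies on its -y side. The board reaches from 225 mm on the -y side of the plate's centre to 75 mm on the +y side and 85 mm to either side in x. z is up.
- lever_hinge (a point): Middle of the lever's hinge on the file, 95 mm from the plate's centre on its -y side and 40 mm above the table; same axes as the plate. The hinge axis is the x axis. The two hinge cheeks are 49 mm apart over their outsides and reach 46 mm above the table.
- lever_grip (a point): Centre of the red plastic tab at the lever's free end, 100 mm from the hinge; the tab is 22 mm wide (along the hinge axis x), 36 mm long (along the lever) and 14 mm thick. Closed, the lever lies level, pointing to -y of the file, the tab's centre 40 mm above the table, 28 mm above the board.
- lever (a joint): Lever angle in rad: 0 = closed, lying level; grows as the tab is lifted, to 1.3 = open, nearly upright. Light: 1 to 2 N at the tab moves it. Past the middle (about 0.65) the weight of the rings carries it on to that end, where it stays by itself.
- ring_far (a joint): Angle in rad of the two steel half-rings (6.4 mm wire, at y = -18 and 18 mm) on the file's +x side, hinged at x = 62 mm level with the plate's top and geared to the lever (0.9 times its angle). 0 = closed, meeting the other side over the plate with 65 mm free below; 1.17 = open, leaning out to x = 114 mm, the tips at x = 102 mm, 104 mm above the table, the space over the plate free.
- ring_near (a joint): The same, mirrored, for the two half-rings on the file's -x side.
- disc_green_center (a point): Centre of the green glazed sample disc, fired clay, 60 mm across and 22 mm thick, lying flat, about 120 g, with a band of bare clay near its foot. It starts on a plywood board 340 x 130 mm whose top is 12 mm above the table (so the centre is 23 mm above the table). z is the disc's axis.
- disc_white_center (a point): Centre of the cream-white glazed sample disc, same size and same board.
- disc_brown_center (a point): Centre of the dark brown glazed sample disc, same size and same board; it is to stay there.
- glaze_jar_mid (a point): Blue glaze jar with a white cap, 72 mm across, 110 mm tall; point 40 mm up its axis. Bystander.
- bowl_mid (a point): Terracotta bowl, 120 mm across, 50 mm tall; point 40 mm up its axis. Bystander.
- vase_mid (a point): Terracotta vase, 104 mm across, 150 mm tall; point 40 mm up its axis. Bystander.
- mug_mid (a point): Terracotta mug, 80 mm across, 85 mm tall; point 40 mm up its axis. Bystander.
- brush_grip (a point): Glaze brush 200 mm long, lying on the table; point on its handle. Bystander.
- rib_grip (a point): Spatula 200 mm long, lying on the table; point on its handle. Bystander.
Not all that is in view belongs to the job. Of the things that look like the part that bears disc_green_center, the middle-sized one is meant.

How it is judged:
By the outcome, as a careful person would: the job done as asked, in the order asked, and still so for the second after the job is handed in, with the robot touching nothing.
It also fails if it takes over 72 s, if anything falls off the work surface, if the arm or the gripper's body presses on something with over 40 N, if the wrist force passes 120 N, or if a joint passes its speed limit or range.

## Working session

There is one attempt and no reset: what is moved stays moved. The work goes in short steps, Python scripts to look and compute and a tool call to move; the robot and the scene stay as the last step left them, time stands still between calls to the robot, and variables do not carry over. Pictures are saved under pics/ and viewed, about 8 in all and at most 12, crops included, and the job is handed in when it is done.

Besides the shell and the picture viewer there is one more tool, called after "Call:" in YAML: its name, and indented under it one key for each argument. play_rows: Moves the arm, as the interface text tells. Its arguments: {"type":"object","properties":{"plan":{"type":"array"},"grip_force":{"type":"number"}},"required":["plan"]}

```bash
mkdir -p pics; ls; python3 - <<'E'
from station import *
import cv2,numpy as np
s=sense();print({k:np.round(v,3).tolist() for k,v in s.items()})
for n in("scene","top"):
    f=grab_frame(n);cv2.imwrite(f"pics/{n}0.png",f["pixels"][:,:,::-1]);np.savez(f"{n}0.npz",**f)
    print(n,f["fx"],f["cx"],f["cy"],np.round(f["R"],3).tolist(),np.round(f["t"],3))
E
```

```text
pics
{'time_s': 0.0, 'joint_positions': [1.138, 0.6, -0.003, 1.6, 0.002, 0.943, -0.08], 'joint_vel': [-0.001, 0.001, 0.001, 0.0, 0.001, 0.002, -0.001], 'tau': [-0.001, -77.646, 1.564, -25.801, 0.012, 0.009, -0.0], 'tool_pos': [0.252, -0.679, 0.23], 'tcp_rot': [-3.09, -0.556, 0.001], 'force': [-0.53, -0.738, 0.524], 'moment': [-0.04, -0.025, 0.026], 'gripper_width': 0.085}
scene 479.856239373078 275.7098680524477 210.58190726754077 [[-0.646, 0.763, 0.021], [0.44, 0.395, -0.806], [-0.624, -0.512, -0.591]] [ 0.338 -0.206  1.637]
top 396.892084404179 281.22039486221615 208.07626430265347 [[0.004, -1.0, -0.019], [-0.996, -0.002, -0.09], [0.09, 0.02, -0.996]] [0.023 0.53  1.252]
```

View pics/top0.png

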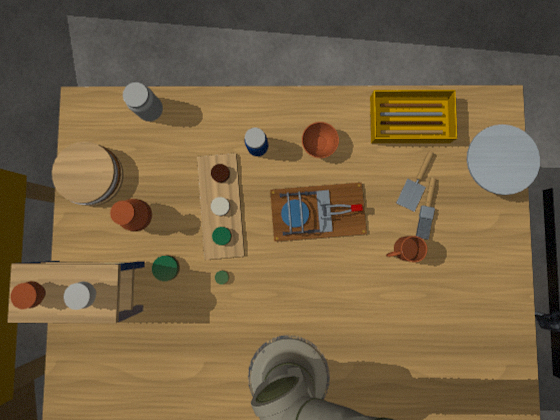

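View pics/scene0.png

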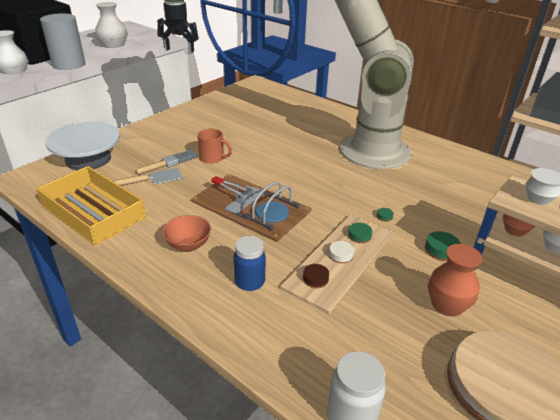

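Top view, green candidates: (222,236) on the plywood board, (165,268) a larger one on the table, and (222,277) a smaller one. The one at (222,236) fits, since it is middle-sized and sits on the plywood board. The white disc is at (220,206), brown at (220,173), the plate at (295,213) and the red tab at (357,209). I'll measure these and confirm with a crop.

```bash
cat > h.py <<'E'
from station import *
import cv2,numpy as np
np.set_printoptions(precision=4,suppress=True)
def cloud(f):
    v,u=np.mgrid[:420,:560]; z=f["range_z"]
    c=np.stack([(u-f["cx"])/f["fx"]*z,(v-f["cy"])/f["fy"]*z,z],-1)
    return (c-f["t"])@f["R"]
def hsv(f): return cv2.cvtColor(np.ascontiguousarray(f["pixels"]),cv2.COLOR_RGB2HSV)
def proj(f,X):
    c=np.asarray(X)@f["R"].T+f["t"]; return np.stack([f["fx"]*c[...,0]/c[...,2]+f["cx"],f["fy"]*c[...,1]/c[...,2]+f["cy"]],-1)
def save(f,name,box=None,k=1):
    im=f["pixels"][:,:,::-1]
    if box: im=im[box[1]:box[3],box[0]:box[2]]
    cv2.imwrite("pics/"+name,cv2.resize(im,None,fx=k,fy=k,interpolation=cv2.INTER_CUBIC))
def blob(f,P,box,m,zlo,zhi):
    """median and min-circle of world points in pixel box, mask m, height window"""
    b=np.zeros(m.shape,bool); b[box[1]:box[3],box[0]:box[2]]=1
    b&=m&(P[...,2]>zlo)&(P[...,2]<zhi)&(f["range_z"]>0)
    q=P[b]
    if len(q)<5: return len(q)
    (cx,cy),r=cv2.minEnclosingCircle(q[:,:2].astype(np.float32))
    return len(q),q.mean(0),np.array([cx,cy,r]),q[:,:2].min(0),q[:,:2].max(0)
E
python3 - <<'E'
from h import *
f=dict(np.load("top0.npz"));P=cloud(f);H=hsv(f);h,s,v=[H[...,i].astype(int) for i in range(3)]
g=(h>55)&(h<90)&(s>90)
print("green",blob(f,P,(205,222,240,250),g,.0,.06))
print("green big",blob(f,P,(145,250,185,285),g,.0,.1)); print("green small",blob(f,P,(210,265,235,290),g,.0,.1))
print("white",blob(f,P,(205,192,238,220),(s<60)&(v>120),.02,.06))
print("brown",blob(f,P,(205,160,238,185),(v<90),.02,.06))
print("plate",blob(f,P,(270,185,325,240),(h>95)&(h<125)&(s>100),.005,.035))
red=((h<6)|(h>174))&(s>170)
print("tab",blob(f,P,(335,195,372,222),red,.02,.08))
b=(P[...,2]>.004)&(P[...,2]<.02)
for nm,bx in(("file",(262,175,375,250)),("ply",(190,145,250,268))):
    m=np.zeros_like(b);m[bx[1]:bx[3],bx[0]:bx[2]]=1
    q=P[m&b][:,:2].astype(np.float32);print(nm,cv2.minAreaRect(q))
save(f,"topcrop.png",(190,150,390,290),4)
F=dict(np.load("scene0.npz"));P=cloud(F);H=hsv(F);h,s,v=[H[...,i].astype(int) for i in range(3)]
g=(h>55)&(h<90)&(s>90)
print("S green",blob(F,P,(340,215,376,248),g,.0,.06))
print("S white",blob(F,P,(325,238,357,265),(s<60)&(v>150),.02,.06))
print("S tab",blob(F,P,(205,172,230,192),((h<6)|(h>174))&(s>170),.02,.08))
E
```

```text
green (263, array([0.4413, 0.2153, 0.0336]), array([0.4429, 0.2164, 0.031 ]), array([0.4146, 0.1868]), array([0.4688, 0.2445]))
green big (409, array([0.3441, 0.3963, 0.0297]), array([0.3424, 0.399 , 0.0426]), array([0.3034, 0.3572]), array([0.3759, 0.4382]))
green small (27, array([0.3167, 0.2201, 0.016 ]), array([0.3103, 0.2165, 0.0201]), array([0.2904, 0.2005]), array([0.3289, 0.2364]))
white (261, array([0.5362, 0.2216, 0.0339]), array([0.5363, 0.2216, 0.0296]), array([0.5068, 0.1944]), array([0.5649, 0.25  ]))
brown (275, array([0.6431, 0.2226, 0.0333]), array([0.6436, 0.2249, 0.031 ]), array([0.6139, 0.194 ]), array([0.6725, 0.2517]))
plate (443, array([ 0.5146, -0.0188,  0.0194]), array([ 0.5151, -0.0183,  0.0444]), array([ 0.4728, -0.0616]), array([0.5576, 0.0222]))
tab (70, array([ 0.5311, -0.2128,  0.046 ]), array([ 0.531 , -0.2125,  0.0185]), array([ 0.5195, -0.2305]), array([ 0.5423, -0.1957]))
file ((0.5205697417259216, -0.09359031915664673), (0.2421090453863144, 0.36308810114860535), 0.15208683907985687)
ply ((0.5415440201759338, 0.22773988544940948), (0.402352511882782, 0.19582147896289825), 0.8998652696609497)
S green (332, array([0.4514, 0.2189, 0.0318]), array([0.4455, 0.216 , 0.032 ]), array([0.4145, 0.1881]), array([0.4766, 0.2445]))
S white (383, array([0.5432, 0.2251, 0.0326]), array([0.5392, 0.2224, 0.0319]), array([0.5073, 0.1919]), array([0.5709, 0.2513]))
S tab (63, array([ 0.5384, -0.2097,  0.0449]), array([ 0.5367, -0.2108,  0.0165]), array([ 0.5246, -0.2262]), array([ 0.5471, -0.196 ]))
```

View pics/topcrop.png

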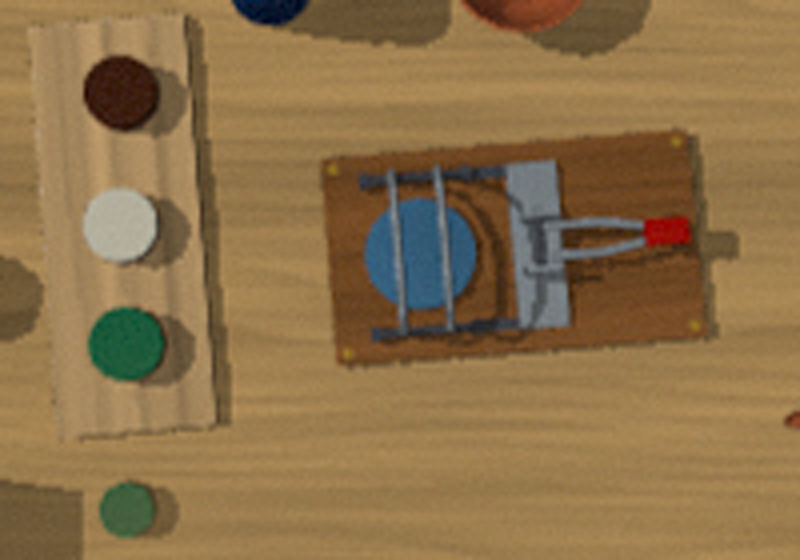

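The crop confirms it: the green disc on the plywood (crop 127,343) lies between the larger and the smaller green ones in size. The file is turned about +4.7°, and the rings are closed. I'll write a helper for the moves and go above the tab first.

```bash
cat >> h.py <<'E'
from scipy.spatial.transform import Rotation as Ro
def shift(p,yaw_y):
    """shift (mm, tool axes) and turn (deg) to TCP p with tool y at yaw_y deg (mod 180) in world"""
    s=sense();R=Ro.from_rotvec(s["tcp_rot"]).as_matrix()
    a=np.degrees(np.arctan2(R[1,1],R[0,1])); d=(yaw_y-a+90)%180-90
    tl=R.T@(np.array(p)-s["tool_pos"])*1000
    print("t",np.round(s["time_s"],2),"tcp",s["tool_pos"],"yaw_y",round(a,1),"zaxis",R[:,2],"F",s["force"],"w",s["gripper_width"],"-> t",tl.round(1),"turn",round(-d,1))
    return tl
TH=np.radians(4.7); EX=np.array([np.cos(TH),np.sin(TH),0]); EY=np.array([-np.sin(TH),np.cos(TH),0])
PL=np.array([.5165,-.018,.02])
def filep(x,y,z): r=PL+EX*x+EY*y; r[2]=z; return r
E
python3 - <<'E'
from h import *
print(filep(0,-.195,.04)); shift(filep(0,-.195,.12),4.7)
E
```

```text
[ 0.5325 -0.2123  0.04  ]
t 0.1 tcp [ 0.2524 -0.6792  0.2305] yaw_y -69.6 zaxis [-0.0006  0.0013 -1.    ] F [ 0.1622 -0.3386 -0.1653] w 0.0854554630364659 -> t [ 425.2 -339.9  110.9] turn -74.3
```

Call:
play_rows:
  plan:
    - {"tx": 425, "ty": -340, "tz": 40, "turn": -74.3, "jaw": -1}
    - {"tx": 425, "ty": -340, "tz": 40, "turn": -74.3, "jaw": -1}
    - {"tx": 425, "ty": -340, "tz": 40, "turn": -74.3, "jaw": -1}
    - {"tx": 425, "ty": -340, "tz": 40, "turn": -74.3, "jaw": -1}
    - {"tx": 425, "ty": -340, "tz": 40, "turn": -74.3, "jaw": -1}
    - {"tx": 425, "ty": -340, "tz": 40, "turn": -74.3, "jaw": -1}
    - {"tx": 425, "ty": -340, "tz": 40, "turn": -74.3, "jaw": -1}
    - {"tx": 425, "ty": -340, "tz": 40, "turn": -74.3, "jaw": -1}
    - {"tx": 425, "ty": -340, "tz": 40, "turn": -74.3, "jaw": -1}
    - {"tx": 425, "ty": -340, "tz": 110, "turn": -74.3, "jaw": -1}
    - {"tx": 425, "ty": -340, "tz": 110, "turn": -74.3, "jaw": -1}
    - {"tx": 425, "ty": -340, "tz": 110, "turn": -74.3, "jaw": -1}

```text
time_s: 1.6
tool_pos: [0.5321, -0.2134, 0.1214]
tcp_rot: [-2.129, -2.309, 0.001]
force: [0.1, -0.4, -0.1]
gripper_width: 0.0855
```

```bash
python3 - <<'E'
from h import *
shift(filep(0,-.195,.025),4.7)
f=grab_frame("scene"); save(f,"s1.png",(150,90,400,270),3)
P=cloud(f);H=hsv(f);h,s,v=[H[...,i].astype(int) for i in range(3)]
print("S tab",blob(f,P,(195,160,240,200),((h<6)|(h>174))&(s>170),.02,.08))
print("S plate",blob(f,P,(240,180,310,240),(h>95)&(h<125)&(s>100),.005,.035))
E
```

```text
t 1.6 tcp [ 0.5321 -0.2134  0.1214] yaw_y 4.6 zaxis [-0.0015  0.0001 -1.    ] F [ 0.1038 -0.3949 -0.1291] w 0.08549071108334462 -> t [ 1.   0.6 96.4] turn -0.1
S tab (65, array([ 0.5388, -0.2102,  0.0448]), array([ 0.5359, -0.2118,  0.018 ]), array([ 0.523 , -0.2292]), array([ 0.5481, -0.195 ]))
S plate (436, array([ 0.5207, -0.0124,  0.0199]), array([ 0.5203, -0.017 ,  0.0452]), array([ 0.4758, -0.0618]), array([0.5627, 0.0259]))
```

View pics/s1.png

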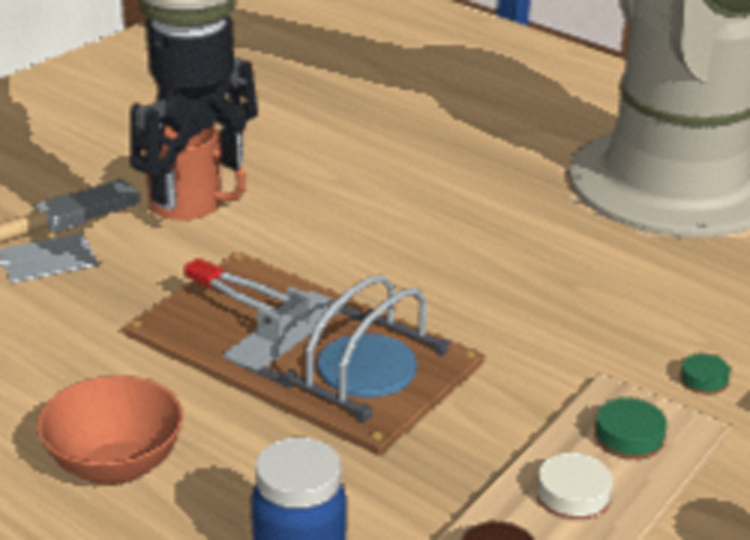

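The view shows the tool above the red tab (crop 202,270), with the fingers clear and the rings closed. The two cameras differ by about 5 mm in x, so I'll calibrate both against the fingers themselves.

```bash
python3 - <<'E'
from h import *
for n in("scene","top"):
    f=grab_frame(n);P=cloud(f);m=(f["range_z"]>0)&(P[...,2]>.08)&(P[...,2]<.30)&(np.abs(P[...,0]-.532)<.1)&(np.abs(P[...,1]+.213)<.1)
    q=P[m]; L=(q-[.5321,-.2134,0]); x=L@EX;y=L@EY
    print(n,len(q),"zmin",np.sort(q[:,2])[[0,3,10,30]])
    for lo,hi in((.1,.115),(.115,.13),(.13,.15),(.15,.17),(.17,.2)):
        k=(q[:,2]>lo)&(q[:,2]<hi)
        for s in(-1,1):
            kk=k&(x*s>0)
            if kk.sum()>3: print(lo,s,kk.sum(),"x",np.percentile(x[kk],[2,98]),"y",np.percentile(y[kk],[2,98]))
E
```

```text
scene 1575 zmin [0.1347 0.1354 0.138  0.1445]
0.13 -1 32 x [-0.0547 -0.0379] y [-0.0117  0.0108]
0.13 1 25 x [0.0457 0.0593] y [-0.0077  0.0104]
0.15 -1 52 x [-0.0571 -0.0362] y [-0.0107  0.0119]
0.15 1 55 x [0.0447 0.0596] y [-0.0089  0.0116]
0.17 -1 109 x [-0.0716 -0.0093] y [-0.0108  0.0147]
0.17 1 139 x [0.0087 0.0773] y [-0.0121  0.0158]
top 283 zmin [0.1394 0.1524 0.1788 0.1864]
0.17 -1 48 x [-0.0751 -0.0341] y [-0.0087  0.016 ]
0.17 1 18 x [0.0431 0.0717] y [0.0065 0.0122]
```

Open fingertips stand 13 mm behind the TCP, as documented, and the scene camera reads about +2 mm in x. The file estimate holds. Next: descend and grip the tab lightly.

Call:
play_rows:
  plan:
    - {"tx": 1, "ty": 1, "tz": 50, "jaw": -1}
    - {"tx": 1, "ty": 1, "tz": 90, "jaw": -1}
    - {"tx": 1, "ty": 1, "tz": 98, "jaw": -1}
    - {"tx": 1, "ty": 1, "tz": 98, "jaw": 0}
    - {"tx": 1, "ty": 1, "tz": 98, "jaw": 1}
    - {"tx": 1, "ty": 1, "tz": 98, "jaw": 1}
    - {"tx": 1, "ty": 1, "tz": 98, "jaw": 1}
    - {"tx": 1, "ty": 1, "tz": 98, "jaw": 1}
    - {"tx": 1, "ty": 1, "tz": 98, "jaw": 1}
  grip_force: 25

```text
validation failed for argument at $.pl...
```

```bash
python3 - <<'E'
from h import *
shift(filep(0,-.195,.025),4.7)
z0=.0235
for a in np.arange(.1,1.36,.125): print(round(a,2),"tx(-y or +y) %.1f up %.1f"%(100*(1-np.cos(a)),100*np.sin(a)))
R=Ro.from_rotvec(sense()["tcp_rot"]).as_matrix();print("EY in tool",R.T@EY)
E
```

```text
t 1.75 tcp [ 0.5331 -0.2138  0.123 ] yaw_y 4.6 zaxis [ 0.0022 -0.001  -1.    ] F [ 0.2689 -0.0709  0.2731] w 0.08545183532178292 -> t [ 1.7 -0.7 98. ] turn -0.1
0.1 tx(-y or +y) 0.5 up 10.0
0.22 tx(-y or +y) 2.5 up 22.3
0.35 tx(-y or +y) 6.1 up 34.3
0.48 tx(-y or +y) 11.1 up 45.7
0.6 tx(-y or +y) 17.5 up 56.5
0.72 tx(-y or +y) 25.2 up 66.3
0.85 tx(-y or +y) 34.0 up 75.1
0.98 tx(-y or +y) 43.9 up 82.8
1.1 tx(-y or +y) 54.6 up 89.1
1.23 tx(-y or +y) 66.1 up 94.1
1.35 tx(-y or +y) 78.1 up 97.6
EY in tool [ 1.     -0.0017 -0.0012]
```

The call was refused, probably because "turn" was missing. I'll give all the fields.

Call:
play_rows:
  plan:
    - {"tx": 1, "ty": 0, "tz": 50, "turn": 0, "jaw": -1}
    - {"tx": 1, "ty": 0, "tz": 90, "turn": 0, "jaw": -1}
    - {"tx": 1, "ty": 0, "tz": 98, "turn": 0, "jaw": -1}
    - {"tx": 1, "ty": 0, "tz": 98, "turn": 0, "jaw": 0}
    - {"tx": 1, "ty": 0, "tz": 98, "turn": 0, "jaw": 1}
    - {"tx": 1, "ty": 0, "tz": 98, "turn": 0, "jaw": 1}
    - {"tx": 1, "ty": 0, "tz": 98, "turn": 0, "jaw": 1}
    - {"tx": 1, "ty": 0, "tz": 98, "turn": 0, "jaw": 1}
    - {"tx": 1, "ty": 0, "tz": 98, "turn": 0, "jaw": 1}
  grip_force: 25

```text
time_s: 2.88
tool_pos: [0.5325, -0.2123, 0.0244]
tcp_rot: [2.128, 2.309, -0.0]
force: [-1.8, -0.3, 8.6]
gripper_width: 0.0214
```

The tab is gripped (width 21 mm) at the expected x. Next I'll follow the arc.

Call:
play_rows:
  plan:
    - {"tx": 0.5, "ty": 0, "tz": -10, "turn": 0, "jaw": 1}
    - {"tx": 2.5, "ty": 0, "tz": -22, "turn": 0, "jaw": 1}
    - {"tx": 6, "ty": 0, "tz": -34, "turn": 0, "jaw": 1}
    - {"tx": 11, "ty": 0, "tz": -46, "turn": 0, "jaw": 1}
    - {"tx": 17.5, "ty": 0, "tz": -56.5, "turn": 0, "jaw": 1}
    - {"tx": 25, "ty": 0, "tz": -66, "turn": 0, "jaw": 1}
    - {"tx": 34, "ty": 0, "tz": -75, "turn": 0, "jaw": 1}
    - {"tx": 44, "ty": 0, "tz": -83, "turn": 0, "jaw": 1}
    - {"tx": 54.5, "ty": 0, "tz": -89, "turn": 0, "jaw": 1}
    - {"tx": 66, "ty": 0, "tz": -94, "turn": 0, "jaw": 1}
    - {"tx": 71, "ty": 0, "tz": -96, "turn": 0, "jaw": 1}
    - {"tx": 71, "ty": 0, "tz": -96, "turn": 0, "jaw": 1}

```text
time_s: 4.38
tool_pos: [0.5264, -0.1405, 0.1194]
tcp_rot: [-2.128, -2.311, 0.0]
force: [-1.7, 0.2, 1.6]
gripper_width: 0.0216
```

```bash
python3 - <<'E'
from h import *
shift(filep(0,-.124,.12),4.7)
f=grab_frame("scene"); save(f,"s2.png",(150,50,350,250),3)
E
```

```text
t 4.38 tcp [ 0.5264 -0.1405  0.1194] yaw_y 4.7 zaxis [-0.0003  0.0001 -1.    ] F [-1.6938  0.1989  1.5813] w 0.021612352741401112 -> t [-1.1  0.2 -0.6] turn 0.0
```

View pics/s2.png

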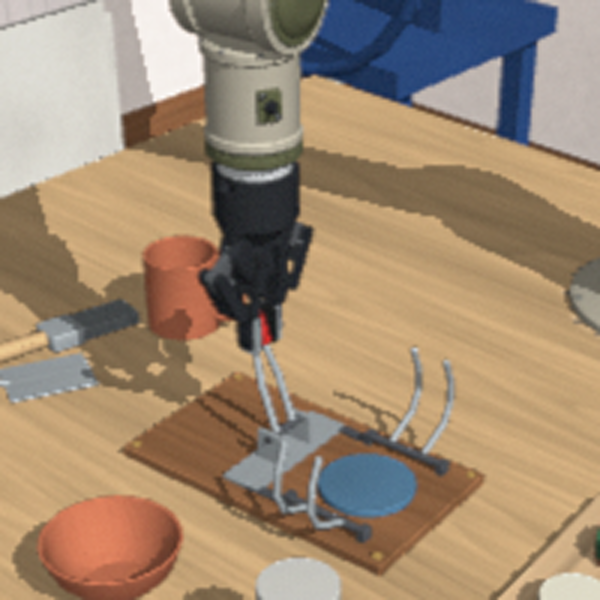

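Lever is up and both ring pairs are open (crop 300,490 and 430,400). I'll release, rise, and compute the move to above the green disc.

Call:
play_rows:
  plan:
    - {"tx": 0, "ty": 0, "tz": 0, "turn": 0, "jaw": -1}
    - {"tx": 0, "ty": 0, "tz": 0, "turn": 0, "jaw": -1}
    - {"tx": 0, "ty": 0, "tz": 0, "turn": 0, "jaw": -1}
    - {"tx": 0, "ty": 0, "tz": 0, "turn": 0, "jaw": -1}
    - {"tx": 0, "ty": 0, "tz": -50, "turn": 0, "jaw": -1}
    - {"tx": 0, "ty": 0, "tz": -110, "turn": 0, "jaw": -1}
    - {"tx": 0, "ty": 0, "tz": -120, "turn": 0, "jaw": -1}
    - {"tx": 0, "ty": 0, "tz": -120, "turn": 0, "jaw": -1}

```text
time_s: 5.42
tool_pos: [0.5267, -0.1413, 0.2397]
tcp_rot: [2.128, 2.309, 0.001]
force: [-0.2, 0.4, -1.1]
gripper_width: 0.0855
```

```bash
python3 - <<'E'
from h import *
shift([.443,.216,.10],94.7)
f=grab_frame("scene");P=cloud(f);H=hsv(f);h,s,v=[H[...,i].astype(int) for i in range(3)]
print("S tab",blob(f,P,(200,100,300,200),((h<6)|(h>174))&(s>170),.09,.2), "expect open", filep(0,-.095-.1*np.cos(1.3),.04+.1*np.sin(1.3)))
E
```

```text
t 5.42 tcp [ 0.5267 -0.1413  0.2397] yaw_y 4.7 zaxis [ 0.0014 -0.0007 -1.    ] F [-0.2455  0.4351 -1.0571] w 0.08554535766537229 -> t [363.1 -54.5 139.4] turn 90.0
S tab (82, array([ 0.5312, -0.1361,  0.1408]), array([ 0.5307, -0.1371,  0.0122]), array([ 0.5187, -0.1463]), array([ 0.5419, -0.1294])) expect open [ 0.5265 -0.1393  0.1364]
```

Lever fully open. Next move is to above the green disc.

Call:
play_rows:
  plan:
    - {"tx": 363, "ty": -54, "tz": 0, "turn": -90, "jaw": -1}
    - {"tx": 363, "ty": -54, "tz": 0, "turn": -90, "jaw": -1}
    - {"tx": 363, "ty": -54, "tz": 0, "turn": -90, "jaw": -1}
    - {"tx": 363, "ty": -54, "tz": 0, "turn": -90, "jaw": -1}
    - {"tx": 363, "ty": -54, "tz": 0, "turn": -90, "jaw": -1}
    - {"tx": 363, "ty": -54, "tz": 0, "turn": -90, "jaw": -1}
    - {"tx": 363, "ty": -54, "tz": 0, "turn": -90, "jaw": -1}
    - {"tx": 363, "ty": -54, "tz": 0, "turn": -90, "jaw": -1}
    - {"tx": 363, "ty": -54, "tz": 0, "turn": -90, "jaw": -1}
    - {"tx": 363, "ty": -54, "tz": 70, "turn": -90, "jaw": -1}
    - {"tx": 363, "ty": -54, "tz": 140, "turn": -90, "jaw": -1}
    - {"tx": 363, "ty": -54, "tz": 140, "turn": -90, "jaw": -1}

```text
time_s: 6.98
tool_pos: [0.4404, 0.2151, 0.0953]
tcp_rot: [0.131, -3.131, 0.004]
force: [-0.7, 0.8, 0.3]
gripper_width: 0.0855
```

```bash
python3 - <<'E'
from h import *
shift([.443,.216,.012],94.7)
f=grab_frame("scene");save(f,"s3.png",(260,120,460,300),3)
P=cloud(f);H=hsv(f);h,s,v=[H[...,i].astype(int) for i in range(3)]
print("S green",blob(f,P,(340,215,376,248),(h>55)&(h<90)&(s>90),.0,.06))
m=(f["range_z"]>0)&(P[...,2]>.08)&(P[...,2]<.16)&(np.hypot(P[...,0]-.443,P[...,1]-.216)<.1)
q=P[m]-sense()["tool_pos"];print(np.percentile(q,[2,98],axis=0),q[:,2].min())
E
```

```text
t 6.98 tcp [0.4404 0.2151 0.0953] yaw_y 94.8 zaxis [-0.0075 -0.0032 -1.    ] F [-0.692   0.8493  0.348 ] w 0.08551242883177779 -> t [-3.3  0.9 83.3] turn 0.1
S green (329, array([0.4513, 0.219 , 0.0318]), array([0.4467, 0.2152, 0.0308]), array([0.4191, 0.1887]), array([0.4754, 0.246 ]))
[[-0.0096 -0.064   0.0162]
 [ 0.0192  0.0703  0.064 ]] 0.01386827399175572
```

View pics/s3.png

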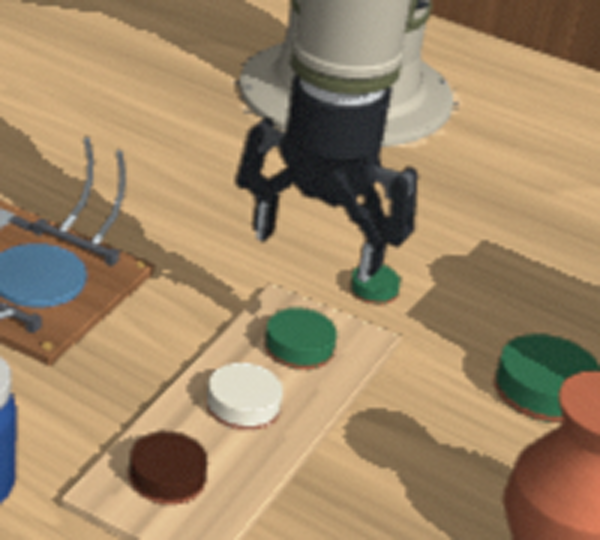

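Tool is above the green disc (crop 300,335), with the white at (245,393) and brown at (168,465). I'll lower over it and grip, fingertips ending about 5 mm above the plywood.

Call:
play_rows:
  plan:
    - {"tx": -4, "ty": 1, "tz": 40, "turn": 0, "jaw": -1}
    - {"tx": -4, "ty": 1, "tz": 75, "turn": 0, "jaw": -1}
    - {"tx": -4, "ty": 1, "tz": 83, "turn": 0, "jaw": -1}
    - {"tx": -4, "ty": 1, "tz": 83, "turn": 0, "jaw": -1}
    - {"tx": -4, "ty": 1, "tz": 83, "turn": 0, "jaw": 0}
    - {"tx": -4, "ty": 1, "tz": 83, "turn": 0, "jaw": 1}
    - {"tx": -4, "ty": 1, "tz": 83, "turn": 0, "jaw": 1}
    - {"tx": -4, "ty": 1, "tz": 83, "turn": 0, "jaw": 1}
    - {"tx": -4, "ty": 1, "tz": 83, "turn": 0, "jaw": 1}
  grip_force: 50

```text
time_s: 8.15
tool_pos: [0.4478, 0.2176, 0.018]
tcp_rot: [-0.128, 3.136, 0.0]
force: [-0.6, -2.8, 12.6]
gripper_width: 0.0579
```

```bash
python3 - <<'E'
from h import *
shift(filep(0,0,.12),94.7)
f=grab_frame("scene")
P=cloud(f);H=hsv(f);h,s,v=[H[...,i].astype(int) for i in range(3)]
print("S green",blob(f,P,(340,215,376,248),(h>55)&(h<90)&(s>90),.0,.06))
m=(f["range_z"]>0)&(P[...,2]>.016)&(P[...,2]<.05)&(np.hypot(P[...,0]-.443,P[...,1]-.216)<.06)&(v<70)&(s<100)
print(m.sum(),np.sort(P[m][:,2])[:8])
E
```

```text
t 8.15 tcp [0.4478 0.2176 0.018 ] yaw_y 94.7 zaxis [ 0.0025  0.0004 -1.    ] F [-0.6179 -2.7578 12.6302] w 0.057857195257472946 -> t [ -49.6 -240.4 -102. ] turn -0.0
S green (302, array([0.4528, 0.2185, 0.0319]), array([0.4466, 0.2181, 0.0307]), array([0.4171, 0.1889]), array([0.475 , 0.2443]))
62 [0.0172 0.0172 0.0185 0.0191 0.0193 0.0208 0.0217 0.0226]
```

Gripped at 58 mm. I'll lift a little and check that the disc comes along level.

Call:
play_rows:
  plan:
    - {"tx": 0, "ty": 0, "tz": -10, "turn": 0, "jaw": 1}
    - {"tx": 0, "ty": 0, "tz": -40, "turn": 0, "jaw": 1}
    - {"tx": 0, "ty": 0, "tz": -90, "turn": 0, "jaw": 1}
    - {"tx": 0, "ty": 0, "tz": -130, "turn": 0, "jaw": 1}
    - {"tx": 0, "ty": 0, "tz": -130, "turn": 0, "jaw": 1}
    - {"tx": 0, "ty": 0, "tz": -130, "turn": 0, "jaw": 1}

```text
time_s: 8.95
tool_pos: [0.4469, 0.2169, 0.1464]
tcp_rot: [-0.127, 3.139, -0.001]
force: [-0.8, -0.2, -1.9]
gripper_width: 0.0578
```

```bash
cat >> h.py <<'E'
def held(f,kind,R=.06):
    """disc held: top-face points from frame f, relative to TCP along file axes"""
    p=sense()["tool_pos"];P=cloud(f);H=hsv(f);h,s,v=[H[...,i].astype(int) for i in range(3)]
    m=(h>55)&(h<90)&(s>90) if kind=="g" else (s<75)&(v>110)
    m=m&(f["range_z"]>0)&(np.hypot(P[...,0]-p[0],P[...,1]-p[1])<R)&(P[...,2]>p[2]-.02)&(P[...,2]<p[2]+.03)
    m=cv2.morphologyEx(m.astype(np.uint8),cv2.MORPH_OPEN,np.ones((2,2)))>0
    q=P[m]; zt=np.percentile(q[:,2],90); t=q[q[:,2]>zt-.004]
    A=np.c_[t[:,:2]-p[:2],np.ones(len(t))];n=np.linalg.lstsq(A,t[:,2],rcond=None)[0]
    L=q-p;x=L@EX;y=L@EY
    print("held",len(q),"ztop-tcp",zt-p[2],"zmin",np.percentile(L[:,2],2),"slope",n[:2],"x",np.percentile(x,[1,50,99]),"y",np.percentile(y,[1,50,99]))
E
python3 - <<'E'
from h import *
shift(filep(0,0,.145),94.7)
f=grab_frame("scene"); held(f,"g"); save(f,"s4.png",(260,80,460,280),3)
E
```

```text
t 8.95 tcp [0.4469 0.2169 0.1464] yaw_y 94.6 zaxis [ 0.0002 -0.0004 -1.    ] F [-0.8097 -0.2198 -1.8944] w 0.05776965777030058 -> t [ -50.3 -239.8    1.5] turn -0.1
held 322 ztop-tcp 0.017941319141516143 zmin -0.0007685007676424172 slope [0.5498 0.3062] x [-0.0254  0.0114  0.0279] y [-0.023   0.0057  0.0307]
```

View pics/s4.png

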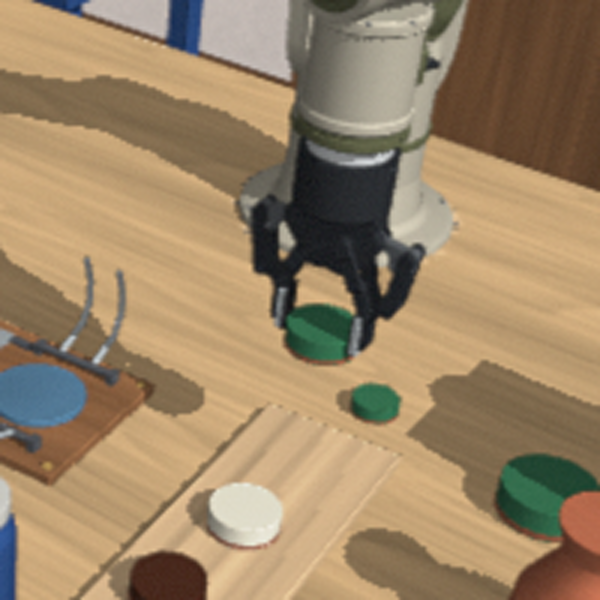

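The disc is held level at crop (320,330), and its old place is bare. By same-camera differences the TCP should go to about (0.520, −0.018). I'll carry it over and go down to a few mm above the plate.

Call:
play_rows:
  plan:
    - {"tx": -6, "ty": -30, "tz": 0, "turn": 0, "jaw": 1}
    - {"tx": -18, "ty": -80, "tz": 0, "turn": 0, "jaw": 1}
    - {"tx": -30, "ty": -130, "tz": 0, "turn": 0, "jaw": 1}
    - {"tx": -42, "ty": -180, "tz": 0, "turn": 0, "jaw": 1}
    - {"tx": -50, "ty": -220, "tz": 0, "turn": 0, "jaw": 1}
    - {"tx": -54, "ty": -240, "tz": 0, "turn": 0, "jaw": 1}
    - {"tx": -54, "ty": -240, "tz": 40, "turn": 0, "jaw": 1}
    - {"tx": -54, "ty": -240, "tz": 80, "turn": 0, "jaw": 1}
    - {"tx": -54, "ty": -240, "tz": 106, "turn": 0, "jaw": 1}
    - {"tx": -54, "ty": -240, "tz": 112, "turn": 0, "jaw": 1}
    - {"tx": -54, "ty": -240, "tz": 112, "turn": 0, "jaw": 1}
    - {"tx": -54, "ty": -240, "tz": 112, "turn": 0, "jaw": 1}

```text
time_s: 10.5
tool_pos: [0.5209, -0.0171, 0.035]
tcp_rot: [-0.128, 3.138, -0.0]
force: [0.1, -0.2, -1.8]
gripper_width: 0.0581
```

```bash
cat >> h.py <<'E'
def col(f,kind,zlo,zhi,box):
    P=cloud(f);H=hsv(f);h,s,v=[H[...,i].astype(int) for i in range(3)]
    m={"g":(h>55)&(h<90)&(s>90),"b":(h>95)&(h<125)&(s>100),"w":(s<75)&(v>110)}[kind]
    r=blob(f,P,box,m,zlo,zhi)
    if isinstance(r,int): print(kind,r);return
    c=np.r_[r[2][:2],0]-np.r_[PL[:2],0]; print(kind,r[0],"circle in file axes mm",1000*np.array([c@EX,c@EY,r[2][2]]),"mean z",r[1][2])
E
python3 - <<'E'
from h import *
shift([.520,-.018,.026],94.7)
for n,b in(("scene",(235,170,320,240)),("top",(265,180,325,245))):
    f=grab_frame(n); print(n); col(f,"b",.01,.03,b); col(f,"g",.02,.06,b)
    if n=="scene": save(f,"s5.png",(200,100,340,240),4)
E
```

```text
t 10.5 tcp [ 0.5209 -0.0171  0.035 ] yaw_y 94.7 zaxis [ 0.001 -0.    -1.   ] F [ 0.1262 -0.2127 -1.8133] w 0.05805188957031455 -> t [ 0.9 -0.9  9. ] turn -0.0
scene
b 250 circle in file axes mm [ 4.7235  0.7571 44.2068] mean z 0.019699126306962883
g 234 circle in file axes mm [ 0.4519  1.4541 32.7045] mean z 0.04901179813602158
top
b 18 circle in file axes mm [-34.2873  15.6032  22.46  ] mean z 0.019053529769175914
g 0
```

View pics/s5.png

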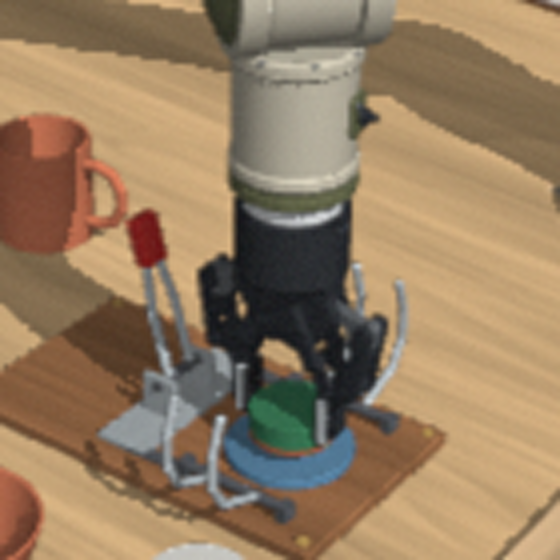

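The green disc hangs about 9 mm above the plate (crop 288,415), between the open rings. The lever stands open at (147,240). Lowering it gently.

Call:
play_rows:
  plan:
    - {"tx": 0, "ty": 0, "tz": 4, "turn": 0, "jaw": 1}
    - {"tx": 0, "ty": 0, "tz": 6, "turn": 0, "jaw": 1}
    - {"tx": 0, "ty": 0, "tz": 7, "turn": 0, "jaw": 1}
    - {"tx": 0, "ty": 0, "tz": 7.5, "turn": 0, "jaw": 1}
    - {"tx": 0, "ty": 0, "tz": 8, "turn": 0, "jaw": 1}
    - {"tx": 0, "ty": 0, "tz": 8, "turn": 0, "jaw": 1}

```text
time_s: 11.35
tool_pos: [0.5204, -0.0171, 0.0262]
tcp_rot: [0.128, -3.139, -0.0]
force: [-1.4, 2.0, -0.7]
gripper_width: 0.058
```

Call:
play_rows:
  plan:
    - {"tx": 0, "ty": 0, "tz": 0.5, "turn": 0, "jaw": 1}
    - {"tx": 0, "ty": 0, "tz": 1, "turn": 0, "jaw": 1}
    - {"tx": 0, "ty": 0, "tz": 1, "turn": 0, "jaw": 1}

```text
time_s: 11.72
tool_pos: [0.5204, -0.0172, 0.026]
tcp_rot: [-0.129, 3.138, -0.001]
force: [-3.1, -0.8, 11.7]
gripper_width: 0.0582
```

Contact at about 12 N. I'll release and rise; the fingers draw back as they open.

Call:
play_rows:
  plan:
    - {"tx": 0, "ty": 0, "tz": 0, "turn": 0, "jaw": 0.1}
    - {"tx": 0, "ty": 0, "tz": 0, "turn": 0, "jaw": -0.5}
    - {"tx": 0, "ty": 0, "tz": 0, "turn": 0, "jaw": -1}
    - {"tx": 0, "ty": 0, "tz": 0, "turn": 0, "jaw": -1}
    - {"tx": 0, "ty": 0, "tz": 0, "turn": 0, "jaw": -1}
    - {"tx": 0, "ty": 0, "tz": -30, "turn": 0, "jaw": -1}
    - {"tx": 0, "ty": 0, "tz": -80, "turn": 0, "jaw": -1}
    - {"tx": 0, "ty": 0, "tz": -120, "turn": 0, "jaw": -1}
    - {"tx": 0, "ty": 0, "tz": -120, "turn": 0, "jaw": -1}
    - {"tx": 0, "ty": 0, "tz": -120, "turn": 0, "jaw": -1}

```text
time_s: 12.98
tool_pos: [0.5201, -0.0176, 0.1448]
tcp_rot: [0.128, -3.139, 0.001]
force: [-0.2, 0.7, -0.3]
gripper_width: 0.0852
```

```bash
python3 - <<'E'
from h import *
shift([.539,.222,.146],94.7)
f=grab_frame("scene"); b=(235,170,320,240)
col(f,"b",.01,.03,b); col(f,"g",.038,.06,b);col(f,"g",.02,.06,b)
# ellipse of the two top faces, projected model centre fit
P=cloud(f);H=hsv(f);h,s,v=[H[...,i].astype(int) for i in range(3)]
for nm,m,z,r in(("plate",(h>95)&(h<125)&(s>100),.02,.045),("green",(h>55)&(h<90)&(s>90),.042,.03)):
    k=np.zeros(m.shape,bool);k[b[1]:b[3],b[0]:b[2]]=1;q=P[m&k&(abs(P[...,2]-z)<.004)]
    d=(q-PL);x,y=d@EX*1000,d@EY*1000
    print(nm,"x",np.percentile(x,[1,99]),"y",np.percentile(y,[1,99]),"mid",(np.percentile(x,[1,99]).mean(),np.percentile(y,[1,99]).mean()),q[:,2].mean())
save(f,"s6.png",(235,120,335,240),5)
E
```

```text
t 12.98 tcp [ 0.5201 -0.0176  0.1448] yaw_y 94.7 zaxis [-0.0004 -0.0005 -1.    ] F [-0.1669  0.7415 -0.3483] w 0.08518960025330638 -> t [-38.3 237.3  -1.3] turn -0.0
b 207 circle in file axes mm [ 3.6306  0.4622 43.9506] mean z 0.019464294876232864
g 233 circle in file axes mm [ 2.1222  1.2173 31.3641] mean z 0.04199438504271859
g 301 circle in file axes mm [ 1.8513  1.529  31.4249] mean z 0.03989122576406211
plate x [-34.6519  45.911 ] y [-39.9049  43.4947] mid (np.float64(5.6295602177217745), np.float64(1.794875865314701)) 0.019758679293488363
green x [-27.6831  30.4458] y [-24.1923  28.5831] mid (np.float64(1.3813949146779922), np.float64(2.195420510124018)) 0.04197539841171458
```

View pics/s6.png

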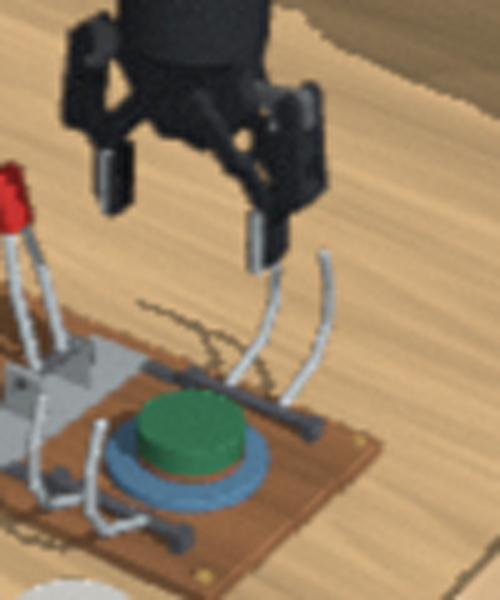

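Green sits on the plate with its offset about (−2, +1) mm by the scene camera (crop: disc 190,430, plate 187,460), with the rings open around it. I'll go over the white disc and check with the top view, now unobstructed.

Call:
play_rows:
  plan:
    - {"tx": -4, "ty": 30, "tz": 0, "turn": 0, "jaw": -1}
    - {"tx": -14, "ty": 85, "tz": 0, "turn": 0, "jaw": -1}
    - {"tx": -24, "ty": 140, "tz": 0, "turn": 0, "jaw": -1}
    - {"tx": -34, "ty": 195, "tz": 0, "turn": 0, "jaw": -1}
    - {"tx": -39, "ty": 237, "tz": 0, "turn": 0, "jaw": -1}
    - {"tx": -39, "ty": 237, "tz": 40, "turn": 0, "jaw": -1}
    - {"tx": -39, "ty": 237, "tz": 60, "turn": 0, "jaw": -1}
    - {"tx": -39, "ty": 237, "tz": 60, "turn": 0, "jaw": -1}
    - {"tx": -39, "ty": 237, "tz": 60, "turn": 0, "jaw": -1}

```text
time_s: 14.15
tool_pos: [0.5402, 0.2219, 0.0856]
tcp_rot: [-0.127, 3.139, 0.0]
force: [-1.0, 0.0, -0.0]
gripper_width: 0.0852
```

```bash
cat > fit.py <<'E'
from h import *
from scipy.optimize import least_squares
def edgefit(f,kind,z,r,box,c0,nocc=None):
    """fit world xy of a horizontal circle (z,r) to the outer contour of the colour mask"""
    H=hsv(f);h,s,v=[H[...,i].astype(int) for i in range(3)]
    m={"g":(h>55)&(h<90)&(s>90),"b":(h>95)&(h<125)&(s>100),"w":(s<75)&(v>110)}[kind]
    k=np.zeros(m.shape,np.uint8);k[box[1]:box[3],box[0]:box[2]]=m[box[1]:box[3],box[0]:box[2]]
    cs,_=cv2.findContours(k,cv2.RETR_EXTERNAL,cv2.CHAIN_APPROX_NONE)
    c=cv2.convexHull(max(cs,key=cv2.contourArea))[:,0].astype(float)
    c=max(cs,key=cv2.contourArea)[:,0].astype(float)
    t=(f["R"].T@(-f["t"]))
    d=np.c_[(c[:,0]-f["cx"])/f["fx"],(c[:,1]-f["cy"])/f["fy"],np.ones(len(c))]@f["R"]
    X=t+d*((z-t[2])/d[:,2])[:,None]
    fun=lambda p:np.hypot(X[:,0]-p[0],X[:,1]-p[1])-r-p[2]
    R=least_squares(fun,[*c0,-.001],loss="soft_l1",f_scale=.001)
    e=np.r_[R.x[:2]-PL[:2],0]
    print(kind,"world",R.x[:2],"file mm",1000*np.array([e@EX,e@EY]),"dr",1000*R.x[2],"rms",1000*np.sqrt(np.mean(R.fun**2)),len(c))
    return R.x[:2]
E
python3 - <<'E'
from fit import *
shift([.540,.222,.016],94.7)
f=grab_frame("top"); b=(268,185,322,240)
edgefit(f,"b",.02,.045,b,PL[:2]);edgefit(f,"g",.042,.03,b,PL[:2])
g=grab_frame("scene");edgefit(g,"w",.034,.03,(325,235,357,268),[.538,.222])
f0=dict(np.load("top0.npz"));edgefit(f0,"b",.02,.045,b,PL[:2]);edgefit(f0,"w",.034,.03,(205,192,238,220),[.538,.222]);edgefit(f0,"g",.034,.03,(205,222,240,250),[.443,.216])
E
```

```text
t 14.15 tcp [0.5402 0.2219 0.0856] yaw_y 94.6 zaxis [ 0.  0. -1.] F [-0.9697  0.0097 -0.027 ] w 0.08520247394696184 -> t [ 0.2  0.1 69.6] turn -0.1Traceback (most recent call last):
  File "<stdin>", line 4, in <module>
  File "fit.py", line 9, in edgefit
    c=cv2.convexHull(max(cs,key=cv2.contourArea))[:,0].astype(float)
                     ~~~^^^^^^^^^^^^^^^^^^^^^^^^
ValueError: max() iterable argument is empty
```

```bash
python3 - <<'E'
from fit import *
b=(268,185,322,240)
F0=dict(np.load("scene0.npz"));f0=dict(np.load("top0.npz"))
print("top0");edgefit(f0,"b",.02,.045,b,PL[:2]);edgefit(f0,"w",.034,.03,(205,192,238,220),[.538,.222]);edgefit(f0,"g",.034,.03,(205,222,240,250),[.443,.216])
print("scene0");edgefit(F0,"w",.034,.03,(325,238,357,268),[.538,.222])
g=grab_frame("scene");b=(235,180,320,240);print("scene now");edgefit(g,"b",.02,.045,b,PL[:2]);edgefit(g,"g",.042,.03,b,PL[:2])
E
```

```text
top0
b world [ 0.5139 -0.0195] file mm [-2.6997 -1.3216] dr -15.584740896430704 rms 10.70972546872439 65
w world [0.5367 0.2222] file mm [ 39.7682 237.7151] dr -1.3423787340038231 rms 0.9614621283921366 52
g world [0.4414 0.2151] file mm [-55.7961 238.4895] dr -2.2547888839623376 rms 1.0066012145484358 50
scene0
w world [0.5466 0.2258] file mm [ 49.9537 240.4837] dr 5.656318125041886 rms 3.3224935995754903 68
scene now
b world [ 0.522  -0.0153] file mm [5.659  2.2883] dr -4.131139049249079 rms 7.477245010387348 87
g world [ 0.5241 -0.0107] file mm [8.1639 6.7011] dr 4.1345967834883925 rms 3.259579977869621 57
```

Call:
play_rows:
  plan:
    - {"tx": 0, "ty": 0, "tz": 40, "turn": 0, "jaw": -1}
    - {"tx": 0, "ty": 0, "tz": 62, "turn": 0, "jaw": -1}
    - {"tx": 0, "ty": 0, "tz": 69, "turn": 0, "jaw": -1}
    - {"tx": 0, "ty": 0, "tz": 69, "turn": 0, "jaw": 0}
    - {"tx": 0, "ty": 0, "tz": 69, "turn": 0, "jaw": 1}
    - {"tx": 0, "ty": 0, "tz": 69, "turn": 0, "jaw": 1}
    - {"tx": 0, "ty": 0, "tz": 69, "turn": 0, "jaw": 1}
    - {"tx": 0, "ty": 0, "tz": 69, "turn": 0, "jaw": 1}
    - {"tx": 0, "ty": 0, "tz": 69, "turn": 0, "jaw": 1}
  grip_force: 50

```text
time_s: 15.38
tool_pos: [0.5405, 0.2224, 0.0178]
tcp_rot: [-0.128, 3.137, 0.001]
force: [-1.3, -1.3, 6.7]
gripper_width: 0.0578
```

White gripped (57.8 mm). I'll lift it, carry it over, and stop about 5 mm above the green disc.

Call:
play_rows:
  plan:
    - {"tx": 0, "ty": 0, "tz": -10, "turn": 0, "jaw": 1}
    - {"tx": 0, "ty": 0, "tz": -50, "turn": 0, "jaw": 1}
    - {"tx": 0, "ty": 0, "tz": -100, "turn": 0, "jaw": 1}
    - {"tx": 0, "ty": 0, "tz": -130, "turn": 0, "jaw": 1}
    - {"tx": 6, "ty": -35, "tz": -130, "turn": 0, "jaw": 1}
    - {"tx": 15, "ty": -90, "tz": -130, "turn": 0, "jaw": 1}
    - {"tx": 24, "ty": -145, "tz": -130, "turn": 0, "jaw": 1}
    - {"tx": 34, "ty": -200, "tz": -130, "turn": 0, "jaw": 1}
    - {"tx": 40, "ty": -237, "tz": -130, "turn": 0, "jaw": 1}
    - {"tx": 40, "ty": -237, "tz": -100, "turn": 0, "jaw": 1}
    - {"tx": 40, "ty": -237, "tz": -60, "turn": 0, "jaw": 1}
    - {"tx": 40, "ty": -237, "tz": -60, "turn": 0, "jaw": 1}

```text
time_s: 16.88
tool_pos: [0.5182, -0.0175, 0.0753]
tcp_rot: [0.129, -3.135, 0.0]
force: [-0.2, 0.0, -1.6]
gripper_width: 0.0581
```

```bash
python3 - <<'E'
from h import *
shift([.520,-.0172,.048],94.7)
f=grab_frame("scene"); held(f,"w"); b=(235,165,320,240); col(f,"g",.02,.046,b);col(f,"w",.07,.11,(235,140,320,240))
save(f,"s7.png",(200,100,340,240),4)
E
```

```text
t 16.88 tcp [ 0.5182 -0.0175  0.0753] yaw_y 94.7 zaxis [-0.0034 -0.0004 -1.    ] F [-0.1891  0.0277 -1.6283] w 0.058083918023554254 -> t [-1.9  0.2 27.3] turn 0.0
held 282 ztop-tcp 0.017195808829695083 zmin -0.003655709370497945 slope [0.5292 0.3753] x [-0.0354  0.0115  0.0292] y [-0.0221  0.0052  0.0346]
g 246 circle in file axes mm [ 2.4579  2.1071 29.6863] mean z 0.039296582608347896
w 480 circle in file axes mm [ 60.3754  45.0886 175.4026] mean z 0.09062983612510282
```

View pics/s7.png

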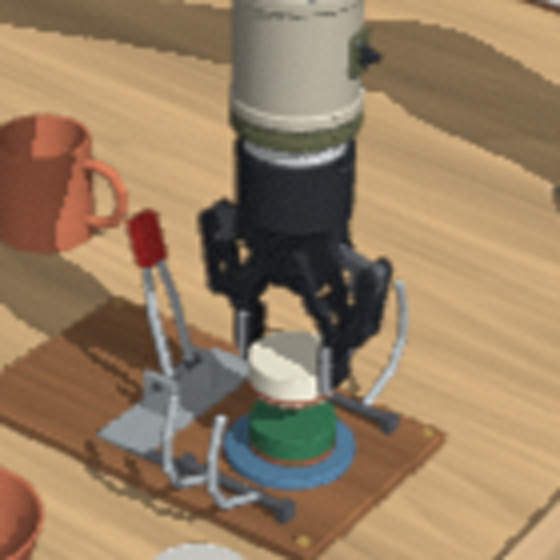

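White hangs directly over the green (crop 288,370 over 292,430). Lowering further, then settling.

Call:
play_rows:
  plan:
    - {"tx": 0, "ty": 0, "tz": 12, "turn": 0, "jaw": 1}
    - {"tx": 0, "ty": 0, "tz": 20, "turn": 0, "jaw": 1}
    - {"tx": 0, "ty": 0, "tz": 22, "turn": 0, "jaw": 1}
    - {"tx": 0, "ty": 0, "tz": 22, "turn": 0, "jaw": 1}
    - {"tx": 0, "ty": 0, "tz": 22, "turn": 0, "jaw": 1}

```text
time_s: 17.55
tool_pos: [0.5195, -0.0172, 0.0545]
tcp_rot: [-0.129, 3.139, -0.0]
force: [-0.5, 0.2, -1.1]
gripper_width: 0.0578
```

Call:
play_rows:
  plan:
    - {"tx": -0.5, "ty": 0, "tz": 3, "turn": 0, "jaw": 1}
    - {"tx": -0.5, "ty": 0, "tz": 5, "turn": 0, "jaw": 1}
    - {"tx": -0.5, "ty": 0, "tz": 6, "turn": 0, "jaw": 1}
    - {"tx": -0.5, "ty": 0, "tz": 6.5, "turn": 0, "jaw": 1}
    - {"tx": -0.5, "ty": 0, "tz": 6.5, "turn": 0, "jaw": 1}

```text
time_s: 18.18
tool_pos: [0.5198, -0.0172, 0.0478]
tcp_rot: [0.129, -3.139, 0.0]
force: [-0.5, -1.1, -0.4]
gripper_width: 0.0578
```

Call:
play_rows:
  plan:
    - {"tx": 0, "ty": 0, "tz": 0.5, "turn": 0, "jaw": 1}
    - {"tx": 0, "ty": 0, "tz": 0.5, "turn": 0, "jaw": 1}
    - {"tx": 0, "ty": 0, "tz": 0.8, "turn": 0, "jaw": 1}
    - {"tx": 0, "ty": 0, "tz": 0.8, "turn": 0, "jaw": 1}

```text
time_s: 18.68
tool_pos: [0.5199, -0.0172, 0.0477]
tcp_rot: [-0.128, 3.138, -0.001]
force: [-2.8, -0.0, 12.2]
gripper_width: 0.0577
```

White is in contact with the green (12 N). Release and rise.

Call:
play_rows:
  plan:
    - {"tx": 0, "ty": 0, "tz": 0, "turn": 0, "jaw": 0.1}
    - {"tx": 0, "ty": 0, "tz": 0, "turn": 0, "jaw": -0.5}
    - {"tx": 0, "ty": 0, "tz": 0, "turn": 0, "jaw": -1}
    - {"tx": 0, "ty": 0, "tz": 0, "turn": 0, "jaw": -1}
    - {"tx": 0, "ty": 0, "tz": 0, "turn": 0, "jaw": -1}
    - {"tx": 0, "ty": 0, "tz": -30, "turn": 0, "jaw": -1}
    - {"tx": 0, "ty": 0, "tz": -80, "turn": 0, "jaw": -1}
    - {"tx": 0, "ty": 0, "tz": -140, "turn": 0, "jaw": -1}
    - {"tx": 0, "ty": 0, "tz": -200, "turn": 0, "jaw": -1}
    - {"tx": 0, "ty": 0, "tz": -200, "turn": 0, "jaw": -1}
    - {"tx": 0, "ty": 0, "tz": -200, "turn": 0, "jaw": -1}

```text
time_s: 20.05
tool_pos: [0.5195, -0.0178, 0.2466]
tcp_rot: [0.127, -3.139, 0.001]
force: [0.2, 0.0, -0.7]
gripper_width: 0.0855
```

```bash
python3 - <<'E'
from h import *
shift([.5265,-.1405,.1194],4.7)
f=grab_frame("scene"); b=(235,150,320,240)
col(f,"b",.01,.03,b); col(f,"g",.03,.041,b);
P=cloud(f);H=hsv(f);s,v=H[...,1].astype(int),H[...,2].astype(int)
m=(P[...,2]>.055)&(P[...,2]<.07)&(s<75)&(np.hypot(P[...,0]-.518,P[...,1]+.017)<.045)
q=P[m]-PL;print(m.sum(),"white x",np.percentile(q@EX*1000,[1,50,99]),"y",np.percentile(q@EY*1000,[1,50,99]),"z",P[m][:,2].mean())
E
```

```text
t 20.05 tcp [ 0.5195 -0.0178  0.2466] yaw_y 94.6 zaxis [-0.0003 -0.0008 -1.    ] F [ 0.1661  0.0432 -0.7173] w 0.08547529745114363 -> t [   3.  -122.7  127.3] turn 89.9
b 203 circle in file axes mm [ 4.7656  2.5994 44.3728] mean z 0.01966028826919927
g 59 circle in file axes mm [ 8.1238  5.2133 28.6956] mean z 0.034697208633465176
276 white x [-25.6927   7.7478  33.8986] y [-27.7957   3.5268  29.1566] z 0.06321111160462546
```

The white disc's top is at z ≈ 63–64 mm, as it should be. Now I move above the lever with the jaws across it, and check the stack from the top if it is visible.

Call:
play_rows:
  plan:
    - {"tx": 3, "ty": -30, "tz": 0, "turn": 15, "jaw": -1}
    - {"tx": 3, "ty": -70, "tz": 0, "turn": 90, "jaw": -1}
    - {"tx": 3, "ty": -123, "tz": 0, "turn": 90, "jaw": -1}
    - {"tx": 3, "ty": -123, "tz": 0, "turn": 90, "jaw": -1}
    - {"tx": 3, "ty": -123, "tz": 0, "turn": 90, "jaw": -1}
    - {"tx": 3, "ty": -123, "tz": 0, "turn": 90, "jaw": -1}
    - {"tx": 3, "ty": -123, "tz": 0, "turn": 90, "jaw": -1}
    - {"tx": 3, "ty": -123, "tz": 0, "turn": 90, "jaw": -1}
    - {"tx": 3, "ty": -123, "tz": 0, "turn": 90, "jaw": -1}
    - {"tx": 3, "ty": -123, "tz": 0, "turn": 90, "jaw": -1}
    - {"tx": 3, "ty": -123, "tz": 0, "turn": 90, "jaw": -1}
    - {"tx": 3, "ty": -123, "tz": 0, "turn": 90, "jaw": -1}

```text
time_s: 21.6
tool_pos: [0.5268, -0.14, 0.2465]
tcp_rot: [-2.127, -2.311, 0.0]
force: [0.5, 0.2, -0.5]
gripper_width: 0.0854
```

```bash
python3 - <<'E'
from fit import *
shift([.5265,-.1405,.1194],4.7)
f=grab_frame("top"); b=(262,180,325,245); cv2.imwrite("pics/t2.png",cv2.resize(f["pixels"][170:250,250:380,::-1],None,fx=6,fy=6,interpolation=cv2.INTER_CUBIC))
P=cloud(f);H=hsv(f);h,s,v=[H[...,i].astype(int) for i in range(3)]
for nm,m,lo,hi in(("plate",(h>95)&(h<125)&(s>100),.012,.028),("white",(s<75)&(v>90),.056,.072)):
    k=np.zeros(m.shape,bool);k[b[1]:b[3],b[0]:b[2]]=1;q=P[m&k&(P[...,2]>lo)&(P[...,2]<hi)]-PL
    if len(q)>5:
        x,y=q@EX*1000,q@EY*1000;print(nm,len(q),"x",np.percentile(x,[1,99]),"y",np.percentile(y,[1,99]),"mid",np.percentile(x,[1,99]).mean(),np.percentile(y,[1,99]).mean())
E
```

```text
t 21.6 tcp [ 0.5268 -0.14    0.2465] yaw_y 4.7 zaxis [-0.0008  0.0003 -1.    ] F [ 0.5132  0.1557 -0.4854] w 0.08539448319145952 -> t [ -0.5  -0.3 127.1] turn 0.0
plate 227 x [-43.6351  40.2363] y [-43.1417  40.5808] mid -1.6993937720937318 -1.2804720967517333
white 285 x [-29.7063  26.2968] y [-27.192   27.7692] mid -1.7047413774099685 0.28860943418080964
```

View pics/t2.png

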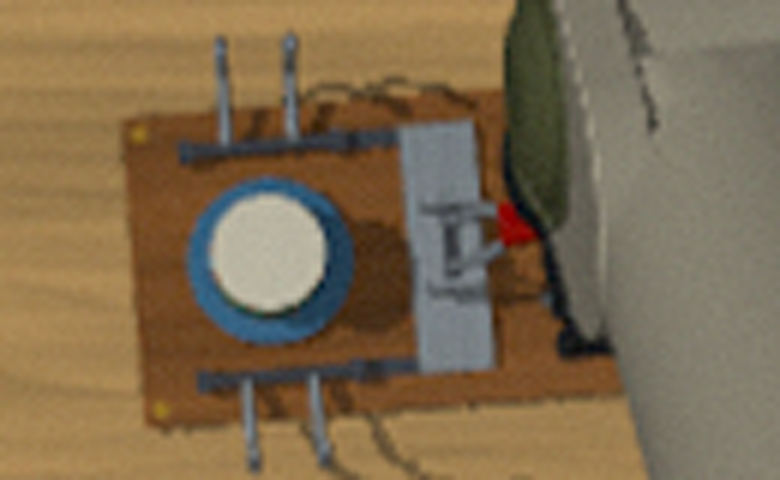

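The top view shows the white disc (270,253) centred on the plate (271,262) to within 2 mm, and the stack is clear of the open rings. Gripping the tab again.

Call:
play_rows:
  plan:
    - {"tx": 0, "ty": 0, "tz": 50, "turn": 0, "jaw": -1}
    - {"tx": 0, "ty": 0, "tz": 100, "turn": 0, "jaw": -1}
    - {"tx": 0, "ty": 0, "tz": 125, "turn": 0, "jaw": -1}
    - {"tx": 0, "ty": 0, "tz": 127, "turn": 0, "jaw": -1}
    - {"tx": 0, "ty": 0, "tz": 127, "turn": 0, "jaw": 0}
    - {"tx": 0, "ty": 0, "tz": 127, "turn": 0, "jaw": 1}
    - {"tx": 0, "ty": 0, "tz": 127, "turn": 0, "jaw": 1}
    - {"tx": 0, "ty": 0, "tz": 127, "turn": 0, "jaw": 1}
    - {"tx": 0, "ty": 0, "tz": 127, "turn": 0, "jaw": 1}
  grip_force: 25

```text
time_s: 22.78
tool_pos: [0.5265, -0.1405, 0.1208]
tcp_rot: [2.129, 2.31, -0.001]
force: [-3.5, -0.4, 7.7]
gripper_width: 0.0217
```

Reversing the arc.

Call:
play_rows:
  plan:
    - {"tx": -5, "ty": 0, "tz": 2, "turn": 0, "jaw": 1}
    - {"tx": -16.5, "ty": 0, "tz": 7, "turn": 0, "jaw": 1}
    - {"tx": -27, "ty": 0, "tz": 13, "turn": 0, "jaw": 1}
    - {"tx": -37, "ty": 0, "tz": 21, "turn": 0, "jaw": 1}
    - {"tx": -46, "ty": 0, "tz": 30, "turn": 0, "jaw": 1}
    - {"tx": -53.5, "ty": 0, "tz": 39.5, "turn": 0, "jaw": 1}
    - {"tx": -60, "ty": 0, "tz": 50, "turn": 0, "jaw": 1}
    - {"tx": -65, "ty": 0, "tz": 62, "turn": 0, "jaw": 1}
    - {"tx": -68.5, "ty": 0, "tz": 74, "turn": 0, "jaw": 1}
    - {"tx": -70.5, "ty": 0, "tz": 86, "turn": 0, "jaw": 1}
    - {"tx": -71, "ty": 0, "tz": 95, "turn": 0, "jaw": 1}
    - {"tx": -71, "ty": 0, "tz": 96.5, "turn": 0, "jaw": 1}

```text
time_s: 24.28
tool_pos: [0.5325, -0.2129, 0.0234]
tcp_rot: [2.13, 2.308, -0.003]
force: [-0.9, -6.2, 2.0]
gripper_width: 0.0215
```

Call:
play_rows:
  plan:
    - {"tx": 0, "ty": 0, "tz": 1, "turn": 0, "jaw": 1}
    - {"tx": 0, "ty": 0, "tz": 2, "turn": 0, "jaw": 1}
    - {"tx": 0, "ty": 0, "tz": 2, "turn": 0, "jaw": 1}

```text
time_s: 24.65
tool_pos: [0.5325, -0.2128, 0.0218]
tcp_rot: [2.13, 2.308, -0.003]
force: [-1.6, -5.8, 2.8]
gripper_width: 0.0216
```

Call:
play_rows:
  plan:
    - {"tx": 0, "ty": 0, "tz": 0, "turn": 0, "jaw": -1}
    - {"tx": 0, "ty": 0, "tz": 0, "turn": 0, "jaw": -1}
    - {"tx": 0, "ty": 0, "tz": 0, "turn": 0, "jaw": -1}
    - {"tx": 0, "ty": 0, "tz": 0, "turn": 0, "jaw": -1}
    - {"tx": 0, "ty": 0, "tz": -30, "turn": 0, "jaw": -1}
    - {"tx": 0, "ty": 0, "tz": -90, "turn": 0, "jaw": -1}
    - {"tx": 0, "ty": 0, "tz": -150, "turn": 0, "jaw": -1}
    - {"tx": 0, "ty": 0, "tz": -180, "turn": 0, "jaw": -1}
    - {"tx": 0, "ty": 0, "tz": -180, "turn": 0, "jaw": -1}
    - {"tx": 0, "ty": 0, "tz": -180, "turn": 0, "jaw": -1}

```text
time_s: 25.9
tool_pos: [0.5322, -0.2108, 0.2008]
tcp_rot: [-2.128, -2.31, 0.001]
force: [0.7, -0.1, -0.1]
gripper_width: 0.0853
```

```bash
python3 - <<'E'
from h import *
shift([.5325,-.2123,.1],4.7)
F0=dict(np.load("scene0.npz"));f=grab_frame("scene")
for g in(F0,f):
    P=cloud(g);H=hsv(g);h,s,v=[H[...,i].astype(int) for i in range(3)]
    print("tab",blob(g,P,(195,165,240,200),((h<6)|(h>174))&(s>170),.02,.08)[:2])
    # highest ring points over the plate region
    d=P-PL;x,y=d@EX,d@EY
    for yy in(-.018,.018):
        m=(abs(x)<.02)&(abs(y-yy-.001)<.008)&(P[...,2]>.07)&(P[...,2]<.13)
        print(" ring",yy,m.sum(),np.median(P[m][:,2]) if m.any() else None)
im=np.hstack([g["pixels"][130:250,190:330,::-1] for g in(F0,f)])
cv2.imwrite("pics/s8.png",cv2.resize(im,(0,0),fx=2.8,fy=2.8,interpolation=cv2.INTER_CUBIC))
E
```

```text
t 25.9 tcp [ 0.5322 -0.2108  0.2008] yaw_y 4.7 zaxis [-0.0009  0.     -1.    ] F [ 0.7412 -0.0988 -0.0569] w 0.08528802570986625 -> t [ -1.5   0.2 100.8] turn -0.0
tab (63, array([ 0.5384, -0.2097,  0.0449]))
 ring -0.018 26 0.09040356349463857
 ring 0.018 29 0.09058221033580181
tab (66, array([ 0.5386, -0.2101,  0.0448]))
 ring -0.018 25 0.09020485116846816
 ring 0.018 28 0.09062130468755875
```

View pics/s8.png

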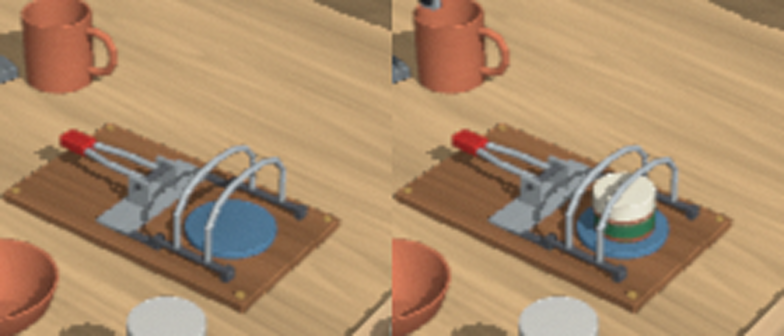

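The tab and rings match the start picture to within 0.5 mm. The lever at (467,140) is level, the rings are closed, and the stack stands inside them at (625,205). The robot is clear, so I'm handing in.

```bash
python3 -c "
from station import *
print(finish_job())"
```

```text
the job is handed in; nothing more can be done
None
```

The job is done and handed in at about 26 s of the 72 s allowed. I lifted the lever fully and the rings opened. I set the green disc from the plywood board on the plate and the white disc on the green one, each touching down at about 12 N. I then pressed the lever down until the rings closed, let go, and moved the arm clear.

**Last checks**
- **Rings and lever:** the tab and ring heights match the starting closed state to within 0.5 mm.
- **Stack:** before closing, the top view put the white disc within 2 mm of the plate's centre. Its top was at about 63 mm, against 64 mm expected.
- **Green disc:** the scene camera put it about 2 mm off the plate's centre in x and 1 mm in y.
- **Brown disc and bystanders:** I did not touch them on purpose. I did not measure their positions again at the end.

**What disagreed or failed**
- **Cameras:** the two cameras differ by about 5 mm in x. I allowed for this by comparing positions within one camera.
- **Edge fits:** my contour fits in the scene view and of the plate were unreliable, so I did not use them.
- **Refused move:** one move call was refused because a field was missing. I sent it again with that field filled in.

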